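Gauge the gap of the egg-carton lip closer

ROBOT

A 6-joint arm with a two-finger parallel gripper is mounted at the origin on the work surface. World frame = base frame: x ahead of the robot, y to its left, z up, the work surface at z = 0. Lengths are in m, angles in rad, forces in N, time in s.
With the tool pointing down it reaches from about 0.225 to 0.875 m from the base axis. Payload 3.4 kg.
Tool frame: the origin (TCP) lies at the very end of the fingers, on their centre line; the grasp point (between the pads) lies 19 mm behind it; z points along the fingers, y is the direction in which the jaws open and shut (so a half turn about z gives the same grasp; the last joint's range is limited). The gripper opens to 85 mm and grips with 20 to 120 N. Pads are 22 mm wide; open, the fingers measure 114 mm over their backs; the gripper's body (76 mm by 85 mm) begins 54 mm behind the grasp point. The pads swing forward as they close: fully open they stand 13 mm farther back than shut.
Start: joints at [1.048, 0.276, 1.505, -0, 1.361, -0.121], TCP at [0.225, 0.529, 0.231] pointing down, gripper open.
Joint ranges: [-2.89, 2.89], [-0.75, 2.08], [0.22, 2.7], [-1.18, 4.32], [0.11, 2.71], [-2.7, 2.7]. Speed limits (rad/s): [2.57, 2.57, 3.14, 3.14, 3.14, 3.14].

INTERFACE

Orientations are given as a unit quaternion [w, x, y, z].
In Python, from rig import get_state, get_image, calibration, sign_off gives the robot as it stands. The module is installed in compiled form; this text tells all that it offers.
- The arm moves only by the tool drive_tool, never from a script. Its argument "targets" is one flat list of numbers, 7 for each row, row after row: the turn, a rotation vector about the tool's x, y, z in degrees, then the shift along the tool's x, y, z in mm, then the opening, from 0 (shut) to 1 (fully open). In form: [wx, wy, wz, tx, ty, tz, fingers, wx, wy, wz, tx, ty, tz, fingers, ...]. A call has 1 to 12 rows; each row shifts and turns the commanded pose from where the row before left it, along the tool's axes as they then stand; what a row does not reach is not made up. A row lasts 1/8 s, in which the tool goes at most 62.5 mm and 10.7 degrees, less where a joint would pass 70% of its speed; a pose out of reach is approached as far as the arm can. A call is refused whole if a number of a shift passes 62.5 or a number of a turn 10.7, either way. A call with a gripper value outside its range is refused whole. The fingers move at their own pace and stop on an object; "grip_force" is the grip in N (left out, the last holds). Time passes only in rows, so rows that do not move let the fingers close. It gives the time, the measured TCP pose, the force and the opening at its end, in the units of the state.
- get_state(): the state, without advancing time (a new reading comes with each control period).
- get_image(name): name is "scene" or "top" or "wrist"; returns the picture (480x640x3 uint8, red, green, blue); there is no depth.
- calibration(name): a dict with "mtx" (3x3 intrinsics, pixels), "world_to_cam" (4x4, takes a point from world to camera coordinates); the wrist camera has in their place "hand_eye" (4x4, takes a point from camera to tool coordinates, whose origin is the TCP and whose axes are the flange's). Camera axes: x right, y down, z forward; pixel columns grow to the right and rows downward; lengths in m; the calibration is good to about 2 mm. A picture is of the moment at which its call begins: read the wrist's pose just before it. calibration takes no time and is no camera call.
- sign_off(): hands the job in, once; it reports no verdict.
The state is a dict: "clock": time; "qpos": joint angles; "qd": joint speeds; "effort": joint torques, N m; "position": TCP position; "ee_rot": TCP orientation; "contact_force": force on the tool from outside, world axes, zero at the start; "moment": the same for the moment, N m; "width": finger opening in m.
Only numpy, scipy, OpenCV 4.12 (cv2) and the standard library are available. Lean on these libraries where they do the work, as an engineer would, in place of code of your own. Each camera call takes 0.05 s, during which the arm holds its last target.

TASK

Check the spring rails of the carton lip closer: take the gauge of middle thickness out of the rack, slide its blade down into the gap between the two rails against their steady drag until its black collar sits on the rails, without forcing it, and let go so that it stays standing there. Leave the thin and the thick gauge in the rack.

Things in the scene. Friction and masses are not known exactly. Their poses are not given: they have to be found in the camera images.
- closer: Fixed carton lip closer 170 (x) x 150 (y) mm; origin: centre of underside, z up. Two steel rails along y, 140 mm long, flat tops 85 mm up, astride its plane x = 0. Gap 9 mm, open to 16 mm above the origin; lead-in 20 mm deep, 33 mm wide at the top. Springs: each rail gives 10 mm in x at 5 to 10 N, so a 13 mm blade drags 5 to 20 N, more than its weight: push it. Thin one is slack, thick one jams.
- middle_grip (a point): Gauge to use, hangs in the rack by its collar: upright aluminium plate 13 (x) x 40 (y) x 130 mm, 0.16 kg, black collar 50 x 50 x 10 mm, 60 mm blade below it, 60 mm bare plate above, gripped across x. Point: middle of the upper plate, 30 mm below top edge, 40 mm above collar's underside, 100 mm above blade tip; z up. Gauges hang 70 mm apart along y, any order: lift 140 mm to pass over the rest.
- thin_grip (a point): The thin gauge, plate 6 mm thick, otherwise the same shape as the middle one, hanging in the same fixed steel rack; same point and axes. To be left there.
- thick_grip (a point): The thick gauge, plate 30 mm thick, otherwise the same shape as the middle one, hanging in the same fixed steel rack; same point and axes. To be left there.
Mind the look-alikes: they are no part of the job. Leave any orange look-alike of the closer alone. Leave any orange look-alike of the part that bears middle_grip alone.

How it is judged:
By the outcome, as a careful person would: the job done as asked, in the order asked, and still so for the second after the job is handed in, with the robot touching nothing.
It also fails if it takes over 42 s, if anything falls off the work surface, if the arm or the gripper's body presses on something with over 40 N, if the wrist force passes 120 N, or if a joint passes its speed limit or range.

## Working session

There is one attempt and no reset: what is moved stays moved. The work goes in short steps, Python scripts to look and compute and a tool call to move; the robot and the scene stay as the last step left them, time stands still between calls to the robot, and variables do not carry over. Pictures are saved under pics/ and viewed, and the job is handed in when it is done.

Besides the shell and the picture viewer there is one more tool, called as name(argument=value, ...) on one line, values as JSON. drive_tool: Moves the arm, as the interface text tells. Its arguments: {"type":"object","properties":{"targets":{"type":"array"},"grip_force":{"type":"number"}},"required":["targets"]}

```bash
mkdir -p pics
python3 - <<'E'
from rig import *
import cv2
s=get_state();print({k:(v if not hasattr(v,'round') else v) for k,v in s.items()})
for n in("scene","top","wrist"):
    im=get_image(n);cv2.imwrite(f"pics/{n}0.png",im[:,:,::-1])
    c=calibration(n)
    for k,v in c.items(): print(n,k,v)
E
```

```text
{'clock': 0.0, 'qpos': array([ 1.04798263e+00,  2.76586710e-01,  1.50611984e+00,  1.77878430e-05,
        1.36072272e+00, -1.20990558e-01]), 'qd': array([-0.00075166, -0.00097628,  0.00097049,  0.00032954,  0.00115031,
        0.00035656]), 'effort': array([-1.36408216e-03, -4.16770434e+01, -2.45809078e+01, -4.38929574e-04,
        1.11592459e-02, -4.38931792e-06]), 'position': array([0.22460813, 0.52874073, 0.23044975]), 'ee_rot': array([-2.98776854e-04,  1.99564388e-01,  9.79884285e-01, -8.68389063e-04]), 'contact_force': array([-0.79523852,  0.14232431, -0.17213424]), 'moment': array([0.01405452, 0.0012169 , 0.00689272]), 'width': 0.08536728240399834}
scene mtx [[488.94460772   0.         316.17246865]
 [  0.         488.94460772 246.4892264 ]
 [  0.           0.           1.        ]]
scene world_to_cam [[-0.274763    0.96150951  0.00218072  0.14511418]
 [ 0.65934998  0.19006704 -0.72741468 -0.26864957]
 [-0.69983062 -0.19842879 -0.68619467  1.39972332]
 [ 0.          0.          0.          1.        ]]
top mtx [[458.70009235   0.         325.0341322 ]
 [  0.         458.70009235 241.19412735]
 [  0.           0.           1.        ]]
top world_to_cam [[-1.68154986e-03 -9.99558588e-01  2.96614655e-02 -3.28007310e-02]
 [-9.97331534e-01 -4.88556211e-04 -7.30039202e-02  4.96884909e-01]
 [ 7.29861866e-02 -2.97050746e-02 -9.96890478e-01  8.32875414e-01]
 [ 0.00000000e+00  0.00000000e+00  0.00000000e+00  1.00000000e+00]]
wrist mtx [[428.65855446   0.         324.21931259]
 [  0.         428.65855446 242.78713545]
 [  0.           0.           1.        ]]
wrist hand_eye [[-6.38889809e-04 -9.55511863e-01 -2.94951981e-01  7.55934228e-02]
 [ 9.99999586e-01 -4.19375440e-04 -8.07491903e-04 -3.82230020e-04]
 [ 6.47872476e-04 -2.94952375e-01  9.55511736e-01 -1.42761122e-01]
 [ 0.00000000e+00  0.00000000e+00  0.00000000e+00  1.00000000e+00]]
```

View pics/scene0.png

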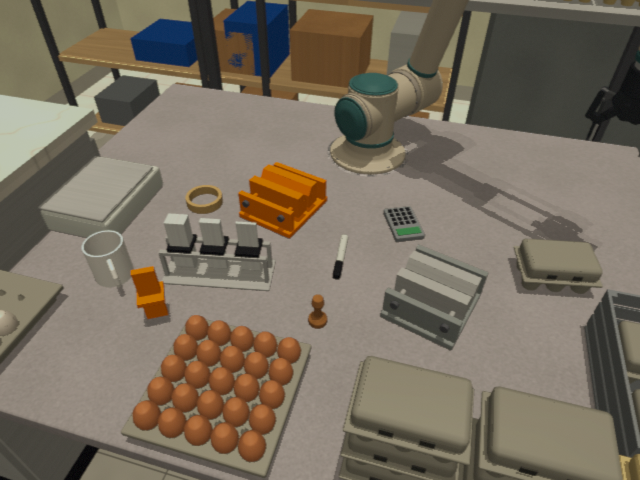

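View pics/top0.png

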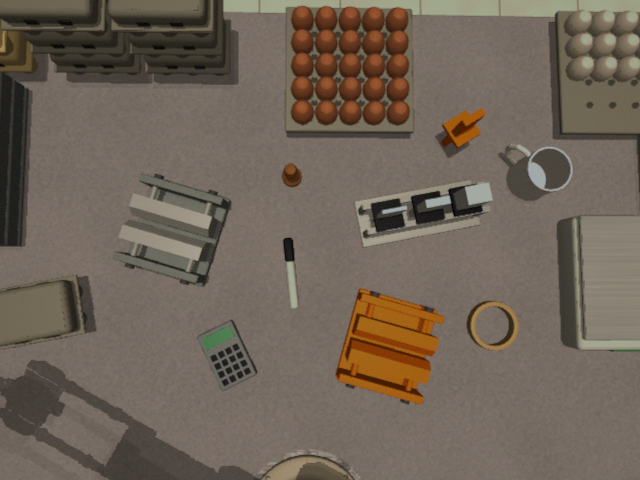

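View pics/wrist0.png

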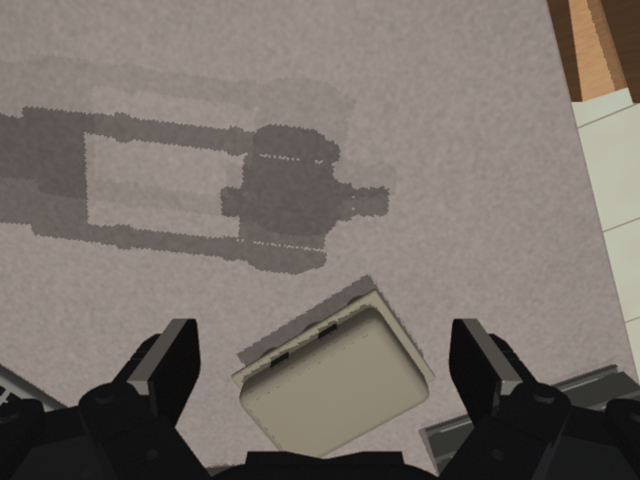

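The scene shows the grey closer (scene 435,290; top 172,230) and the orange look-alike (scene 283,197; top 392,345). There are three gauges in the rack (scene 178/212/247,235; top 478/432/390,205) and an orange gauge look-alike (scene 150,290; top 462,130). I'll enlarge the rack and the closer.

Run:
```python
import cv2,numpy as np
t=cv2.imread("pics/top0.png");s=cv2.imread("pics/scene0.png")
a=cv2.resize(t[170:255,345:505],(800,425),interpolation=cv2.INTER_CUBIC)
b=cv2.resize(s[200:300,150:290],(800,571),interpolation=cv2.INTER_CUBIC)
c=cv2.resize(t[165:295,100:240],(646,600),interpolation=cv2.INTER_CUBIC)
for n,i in zip("abc",(a,b,c)): cv2.imwrite(f"pics/crop_{n}.png",i)
```

```text
(no output)
```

View pics/crop_a.png

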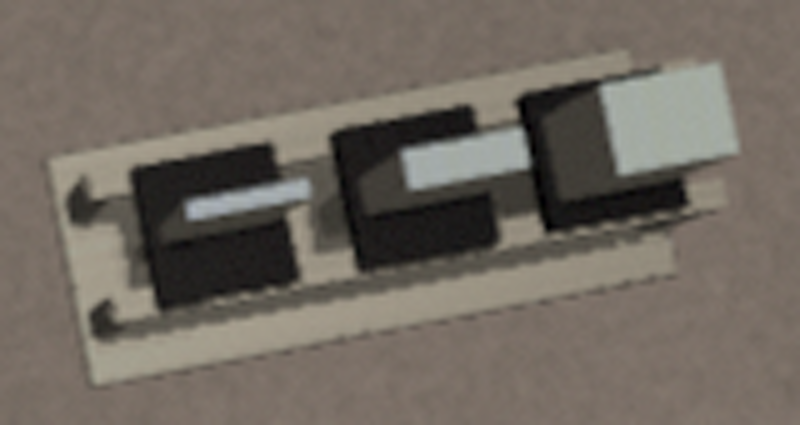

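View pics/crop_b.png

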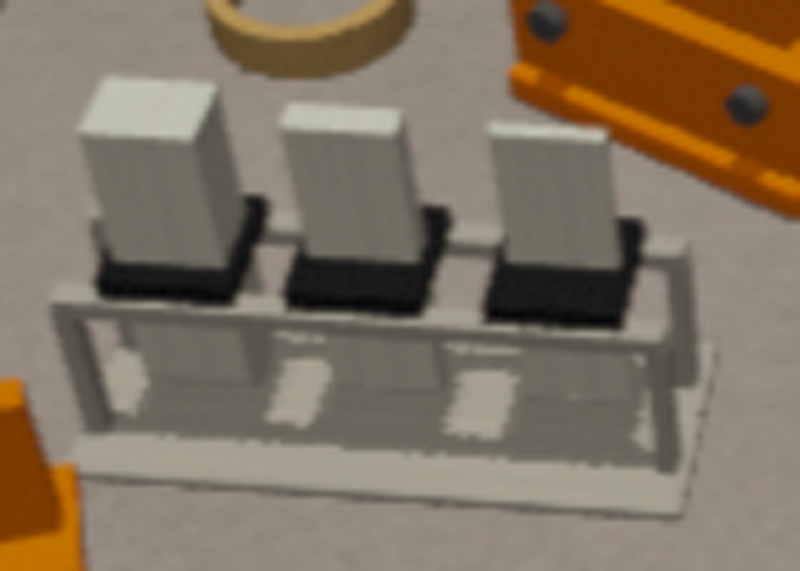

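View pics/crop_c.png

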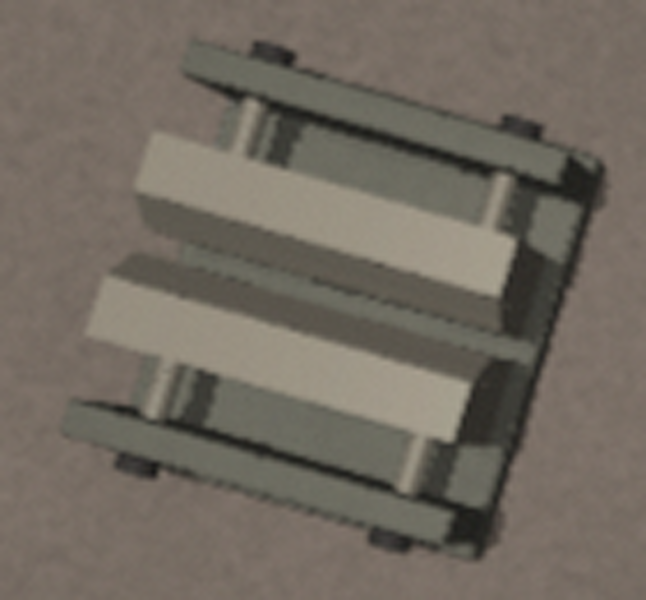

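```bash
cat > h.py <<'E'
import numpy as np,cv2
from rig import *
from scipy.spatial.transform import Rotation as R
def ray(c,uv,T=None):
    """T: world_to_cam"""
    uv=np.atleast_2d(uv).astype(float);K=c["mtx"];T=c["world_to_cam"] if T is None else T
    d=np.c_[uv,np.ones(len(uv))]@np.linalg.inv(K).T@T[:3,:3]
    o=-T[:3,:3].T@T[:3,3]
    return o,d
def onplane(c,uv,z,T=None):
    o,d=ray(c,uv,T);return o+d*((z-o[2])/d[:,2])[:,None]
def tri(o1,d1,o2,d2):
    A=np.zeros((3,3));b=np.zeros(3)
    for o,d in((o1,d1),(o2,d2)):
        d=d/np.linalg.norm(d);P=np.eye(3)-np.outer(d,d);A+=P;b+=P@o
    x=np.linalg.solve(A,b)
    g=[np.linalg.norm(np.cross(x-o,d/np.linalg.norm(d))) for o,d in((o1,d1),(o2,d2))]
    return x,g
def wristT(s):
    q=s["ee_rot"];M=np.eye(4);M[:3,:3]=R.from_quat([q[1],q[2],q[3],q[0]]).as_matrix();M[:3,3]=s["position"]
    return np.linalg.inv(M@calibration("wrist")["hand_eye"])
E
python3 - <<'E'
from h import *
t=cv2.imread("pics/top0.png");s=cv2.imread("pics/scene0.png")
g=cv2.cvtColor(t,cv2.COLOR_BGR2GRAY)
def blobs(im,roi,thr,up=6,lo=60):
    x,y,X,Y=roi;g=cv2.resize(cv2.cvtColor(im[y:Y,x:X],cv2.COLOR_BGR2GRAY),None,fx=up,fy=up,interpolation=cv2.INTER_CUBIC)
    m=(g>thr).astype(np.uint8);cs,_=cv2.findContours(m,0,2)
    for c in cs:
        if cv2.contourArea(c)>lo*up*up/1:
            r=cv2.minAreaRect(c);ctr=((np.array(r[0])+.5)/up-.5)+[x,y]
            yield ctr,np.array(r[1])/up,r[2],(cv2.boxPoints(r)+.5)/up-.5+[x,y],cv2.contourArea(c)/up**2
c=calibration("top")
print("closer")
for thr in(130,140,150):
  for b in blobs(t,(110,170,230,290),thr,lo=300):
    P=onplane(c,b[3],.085);print(thr,b[0],b[1],b[2],b[4],onplane(c,b[0],.085).round(4),[np.linalg.norm(P[i]-P[i-1]).round(4) for i in (1,2)],np.degrees([np.arctan2(*(P[i]-P[i-1])[[1,0]]) for i in(1,2)]).round(1))
print("gauges")
for thr in(155,165,175):
  for b in blobs(t,(375,175,500,225),thr,lo=30):
    print(thr,b[0],b[1],b[2],b[4])
print("scene")
for thr in(145,160,170):
  for b in blobs(s,(155,205,270,275),thr,lo=20):
    print(thr,b[0],b[1],b[2],b[4])
E
```

```text
closer
130 [157.95760091 248.47042847] [82.99135844 26.32213084] 16.46001434326172 1099.111111111111 [[0.4795 0.2516 0.085 ]] [np.float64(0.0442), np.float64(0.1403)] [ -14.6 -106.5]
130 [171.74464925 204.99005636] [82.43690491 25.46221415] 16.69924545288086 1101.986111111111 [[0.5537 0.2301 0.085 ]] [np.float64(0.0435), np.float64(0.1404)] [ -14.8 -106.7]
140 [158.21086629 248.46008809] [82.151179   25.51106771] 16.313854217529297 1008.8888888888889 [[0.4795 0.2511 0.085 ]] [np.float64(0.0429), np.float64(0.1388)] [ -14.4 -106.4]
140 [171.93179321 205.20523071] [81.46928406 25.02891032] 16.46001434326172 989.6666666666666 [[0.5534 0.2298 0.085 ]] [np.float64(0.0427), np.float64(0.1388)] [ -14.6 -106.5]
150 [184.56126404 249.7175649 ] [30.00901286 12.79273478] 17.10272979736328 322.90277777777777 [[0.4774 0.2069 0.085 ]] [np.float64(0.0216), np.float64(0.0508)] [ -15.7 -107.2]
gauges
155 [394.24039841 209.46161652] [ 3.00142606 24.02249908] 78.97046661376953 55.888888888888886
155 [437.81414795 201.337087  ] [ 7.27866109 23.58186849] 78.92979431152344 153.90277777777777
155 [478.5640
[... 1027 characters left out ...]
55650075  5.54495684] 3.012787342071533 107.83333333333333
145 [174.84987132 218.15207672] [24.72259776 11.24888484] 3.5763344764709473 226.26388888888889
160 [245.0847168  222.47998174] [20.10167567  2.25900205] 3.9451863765716553 35.013888888888886
160 [208.91322327 220.14195506] [20.90503947  4.63903999] 3.3664605617523193 85.375
160 [175.16919963 218.28522237] [23.45876312 10.27525266] 3.012787342071533 198.25
170 [245.16701253 222.49398295] [19.57341894  1.86643171] 3.3177809715270996 26.47222222222222
170 [209.02104696 220.23612467] [20.14989471  4.1338288 ] 3.468229293823242 73.48611111111111
170 [175.25045013 218.3246994 ] [22.64911397  9.84603119] 2.97373104095459 182.26388888888889
```

Run:
```python
from h import *
ct,cs=calibration("top"),calibration("scene")
for n,a,b in(("thin",[394.2,209.45],[245,222.4]),("mid",[437.75,201.3],[208.95,220.1]),("thick",[478.5,193.2],[175.1,218.25])):
    o1,d1=ray(ct,a);o2,d2=ray(cs,b);print(n,tri(o1,d1[0],o2,d2[0]))
# angle of mid plate via plane
P=onplane(ct,[[394.2,209.45],[437.75,201.3],[478.5,193.2]],.2);print(np.degrees(np.arctan2(*(P[0]-P[2])[[1,0]])))
# inner edges of rails in top image (crop c, scale 4.614)
q=np.array([[138,195],[505,297],[108,280],[470,382]])/4.614+[100,165]
P=onplane(ct,q,.085);print(P, np.degrees([np.arctan2(*(P[i]-P[i+1])[[1,0]]) for i in(0,2)]),P.mean(0))
q=np.array([[155,132],[517,237],[505,297],[138,195]])/4.614+[100,165]
print(onplane(ct,q,.085))
q=np.array([[108,280],[470,382],[452,440],[87,333]])/4.614+[100,165]
print(onplane(ct,q,.085))
```

```text
thin (array([ 0.53851061, -0.1403791 ,  0.14630542]), [np.float64(0.0008271708498235804), np.float64(0.0008271708498235992)])
mid (array([ 0.55181393, -0.21049087,  0.14645875]), [np.float64(0.0008104942721536173), np.float64(0.0008104942721534454)])
thick (array([ 0.56513283, -0.27662854,  0.14647986]), [np.float64(0.0007513870393286693), np.float64(0.0007513870393286498)])
101.05574409059736
[[0.54964906 0.30044661 0.085     ]
 [0.51208808 0.16562919 0.085     ]
 [0.5181732  0.31041084 0.085     ]
 [0.48068645 0.17788309 0.085     ]] [74.43182969 74.20593201] [0.5151492  0.23859244 0.085     ]
[[0.5731073  0.29492785 0.085     ]
 [0.5343735  0.16159421 0.085     ]
 [0.51208808 0.16562919 0.085     ]
 [0.54964906 0.30044661 0.085     ]]
[[0.5181732  0.31041084 0.085     ]
 [0.48068645 0.17788309 0.085     ]
 [0.4593802  0.1840563  0.085     ]
 [0.49865226 0.31741981 0.085     ]]
```

Candidates by top-face thickness in the top view: thin at (394,209), about 3 px; middle at (438,201), about 7 px; thick at (478,193), about 18 px. The middle one, in the centre slot, is the one to use. The orange part at (462,130) is a look-alike. Next I go over the grey closer for a close look on the way.

drive_tool(targets=[0,0,10.4,0,0,0,1,0,0,10.4,0,0,0,1,0,0,10.4,0,0,0,1,0,0,10.4,0,0,0,1,0,0,10.4,0,0,0,1,0,0,10.4,0,0,0,1,0,0,10.4,0,0,0,1,0,0,10,0,0,0,1], grip_force=80)

```text
clock: 1.15
position: [0.2248, 0.529, 0.2309]
ee_rot: [0.0, 0.799, 0.601, -0.0]
contact_force: [0.1, 0.4, 0.7]
width: 0.0854
```

drive_tool(targets=[0,0,0,-25,45,0,1,0,0,0,-25,45,0,1,0,0,0,-25,45,0,1,0,0,0,-25,45,0,1,0,0,0,-25,45,0,1,0,0,0,-25,45,0,1,0,0,0,-25,45,0,1,0,0,0,-25,45,0,1,0,0,0,0,0,0,1,0,0,0,0,0,0,1])

```text
clock: 2.4
position: [0.5162, 0.2387, 0.2309]
ee_rot: [-0.001, 0.798, 0.603, -0.001]
contact_force: [-0.5, -0.8, 0.5]
width: 0.0856
```

Run:
```python
from h import *
s=get_state();print(s["clock"],s["position"],s["ee_rot"],s["qpos"])
im=get_image("wrist");cv2.imwrite("pics/w1.png",im[:,:,::-1])
np.save("w1T.npy",wristT(s))
```

```text
2.4 [0.51618666 0.23868254 0.23087357] [-5.98452845e-04  7.97914402e-01  6.02770258e-01 -5.14275282e-04] [3.10266262e-01 2.67357694e-01 1.51820058e+00 8.08222014e-04
 1.35740067e+00 5.86953520e-01]
```

View pics/w1.png

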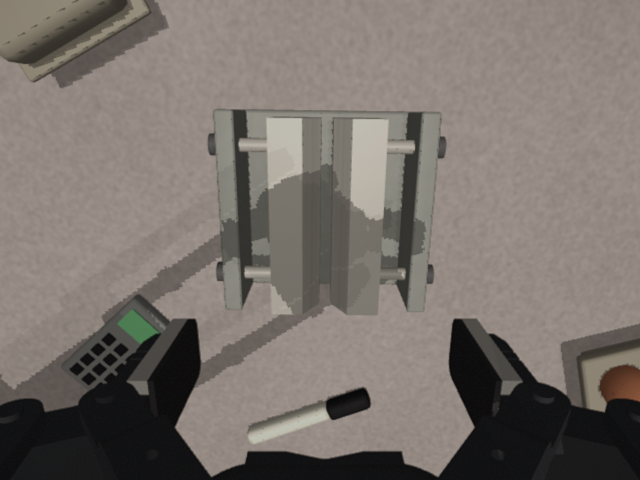

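The wrist view looks straight down on the closer. The rail tops lie at about x 266–303 and 352–388 (row 119), and the gap centre is near x 327. I'll enlarge it for the edges.

Run:
```python
import cv2
t=cv2.imread("pics/w1.png")
a=cv2.resize(t[108:168,255:405],(800,320),interpolation=cv2.INTER_CUBIC)
b=cv2.resize(t[265:325,255:405],(800,280+40),interpolation=cv2.INTER_CUBIC)
cv2.imwrite("pics/w1c.png",cv2.convertScaleAbs(cv2.vconcat([a,b])[:600],alpha=1.3))
```

```text
(no output)
```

View pics/w1c.png

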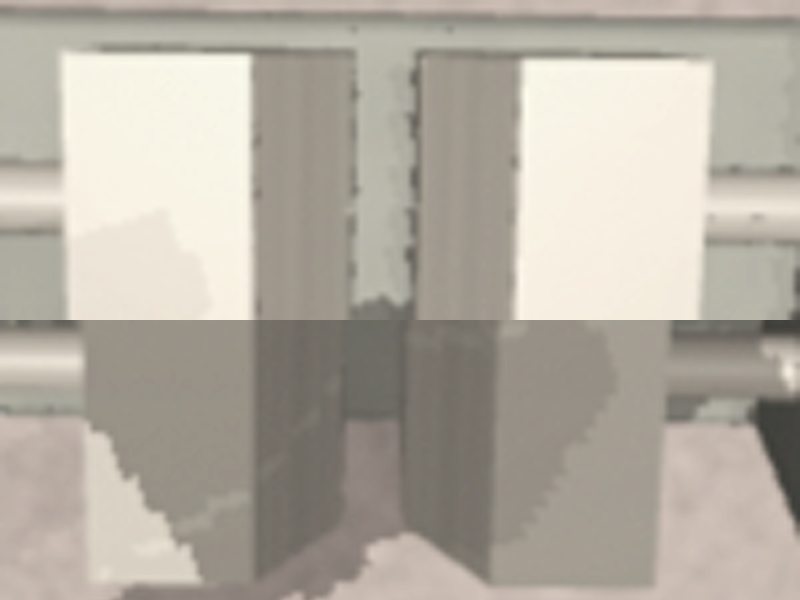

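Run:
```python
from h import *
k=5.3333
top=np.array([[62,52],[252,52],[521,60],[713,62]])/k+[255,108]-.4
bot=(np.array([[90,580],[253,582],[490,586],[655,586]])-[0,320])/k+[255,265]-.4
T=np.load("w1T.npy");c=calibration("wrist")
P=onplane(c,np.r_[top,bot],.085,T);print(P.round(4))
f,n=P[:4].mean(0),P[4:].mean(0)
print("centre",(f+n)/2,"len",np.linalg.norm(f-n),"ydir",np.degrees(np.arctan2(*(f-n)[[1,0]])))
print([np.degrees(np.arctan2(*(P[i]-P[i+4])[[1,0]])) for i in range(4)], np.linalg.norm(np.diff(P[:4],axis=0),axis=1),np.linalg.norm(np.diff(P[4:],axis=0),axis=1))
ct=calibration("scene")
```

```text
[[0.4988 0.3169 0.085 ]
 [0.521  0.3106 0.085 ]
 [0.5521 0.3008 0.085 ]
 [0.5744 0.2942 0.085 ]
 [0.4589 0.183  0.085 ]
 [0.4807 0.1765 0.085 ]
 [0.5123 0.1669 0.085 ]
 [0.5344 0.1606 0.085 ]]
centre [0.5165595  0.23868604 0.085     ] len 0.13974712174191034 ydir 73.35771399110482
[np.float64(73.40756370817893), np.float64(73.27354509805103), np.float64(73.4379380915254), np.float64(73.31191822088866)] [0.02303157 0.03262891 0.02329393] [0.02270228 0.03302671 0.02298892]
```

drive_tool(targets=[0,0,-9,0,0,0,1,0,0,-9,0,0,0,1,0,0,-9,0,0,0,1,0,0,0,-50,-6,0,1,0,0,0,-50,-6,0,1,0,0,0,-50,-6,0,1,0,0,0,-50,-6,0,1,0,0,0,-50,-6,0,1,0,0,0,-50,-6,0,1,0,0,0,-50,-6,0,1,0,0,0,-50,-6,0,1,0,0,0,-46,-4,0,1])

```text
clock: 3.95
position: [0.5522, -0.2088, 0.2315]
ee_rot: [-0.0, 0.634, 0.773, 0.0]
contact_force: [0.9, -0.0, 0.3]
width: 0.0854
```

drive_tool(targets=[0,0,0,0,0,0,1,0,0,0,0,0,0,1])

```text
clock: 4.2
position: [0.552, -0.2073, 0.2312]
ee_rot: [-0.001, 0.634, 0.773, 0.0]
contact_force: [-0.4, -0.0, -0.6]
width: 0.0855
```

Run:
```python
from h import *
s=get_state();print(s["clock"],s["position"],s["ee_rot"],s["contact_force"])
im=get_image("wrist");cv2.imwrite("pics/w2.png",im[:,:,::-1])
np.save("w2T.npy",wristT(s))
```

```text
4.2 [ 0.55198626 -0.2072969   0.23117076] [-6.44456250e-04  6.34438884e-01  7.72972665e-01  3.83584356e-04] [-0.40859761 -0.03299805 -0.60120443]
```

View pics/w2.png

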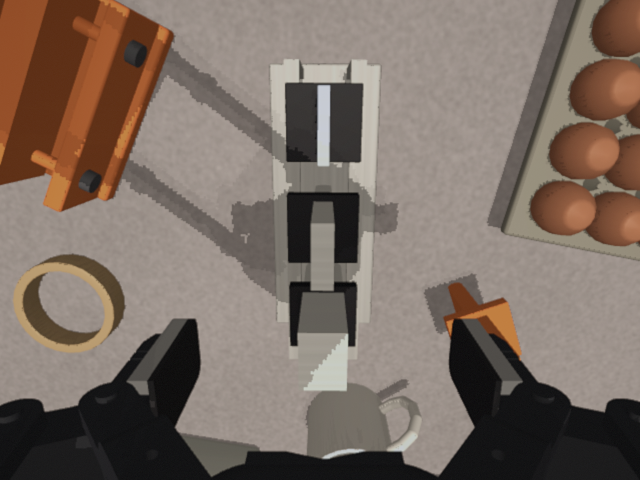

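The wrist view shows the thin gauge at (323,125), the middle gauge at (322,245) and the thick gauge at (325,340), all in one line. I'll enlarge the middle one.

Run:
```python
import cv2
t=cv2.imread("pics/w2.png")
cv2.imwrite("pics/w2c.png",cv2.convertScaleAbs(cv2.resize(t[180:300,270:390],(600,600),interpolation=cv2.INTER_CUBIC),alpha=1.4))
```

```text
(no output)
```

View pics/w2c.png

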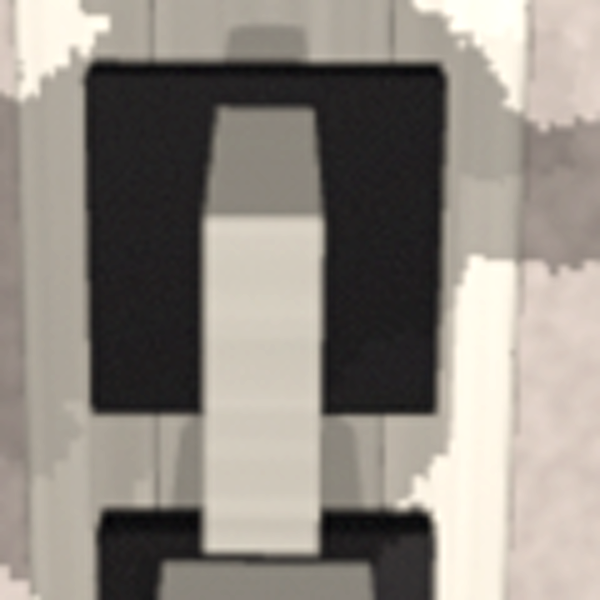

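Run:
```python
from h import *
q=np.array([[203,216],[324,216],[320,552],[203,552]])/5+[270,180]-.4
T=np.load("w2T.npy");c=calibration("wrist")
P=onplane(c,q,.1465,T);print(P.round(4),P.mean(0));print(np.linalg.norm(np.diff(P,axis=0),axis=1))
d=P[0]+P[1]-P[2]-P[3];print(np.degrees(np.arctan2(d[1],d[0])))
q=np.array([[88,78],[443,72],[437,412],[92,412]])/5+[270,180]-.4
P=onplane(c,q,.0865,T);print(P.round(4),P.mean(0));print(np.linalg.norm(np.diff(P,axis=0),axis=1))
d=P[0]+P[1]-P[2]-P[3];print(np.degrees(np.arctan2(d[1],d[0])))
# two-view top centre: wrist vs top
o1,d1=ray(c,np.array([[262.5,384]])/5+[270,180]-.4,T);o2,d2=ray(calibration("top"),[437.75,201.3]);print(tri(o1,d1[0],o2,d2[0]))
```

```text
[[ 0.5407 -0.1928  0.1465]
 [ 0.5537 -0.1903  0.1465]
 [ 0.5612 -0.2294  0.1465]
 [ 0.548  -0.232   0.1465]] [ 0.55089938 -0.21112542  0.1465    ]
[0.01325018 0.03984541 0.01345175]
100.80054627591409
[[ 0.5228 -0.1924  0.0865]
 [ 0.5699 -0.1823  0.0865]
 [ 0.5796 -0.2302  0.0865]
 [ 0.5315 -0.2397  0.0865]] [ 0.55093102 -0.21115722  0.0865    ]
[0.04817209 0.04891524 0.04910318]
100.99057685536835
(array([ 0.5501123 , -0.20720524,  0.15606749]), [np.float64(0.00023208349889188327), np.float64(0.00023208349889183367)])
```

drive_tool(targets=[0,0,0.3,-3.5,-1.7,0,1,0,0,0,0,0,40,1,0,0,0,0,0,40,1,0,0,0,0,0,34,1,0,0,0,0,0,15,1,0,0,0,0,0,5,1,0,0,0,0,0,0,1,0,0,0,0,0,0,1])

```text
clock: 5.25
position: [0.5521, -0.2131, 0.0987]
ee_rot: [0.001, 0.637, 0.771, 0.0]
contact_force: [-1.2, -0.0, -0.5]
width: 0.0858
```

Run:
```python
from h import *
s=get_state();print(s["clock"],s["position"],s["ee_rot"],s["contact_force"])
im=get_image("wrist");cv2.imwrite("pics/w3.png",im[:,:,::-1])
```

```text
5.25 [ 0.55209267 -0.21313445  0.0986527 ] [1.31513144e-03 6.36844931e-01 7.70990734e-01 3.03381972e-04] [-1.232647   -0.04235785 -0.48916553]
```

View pics/w3.png

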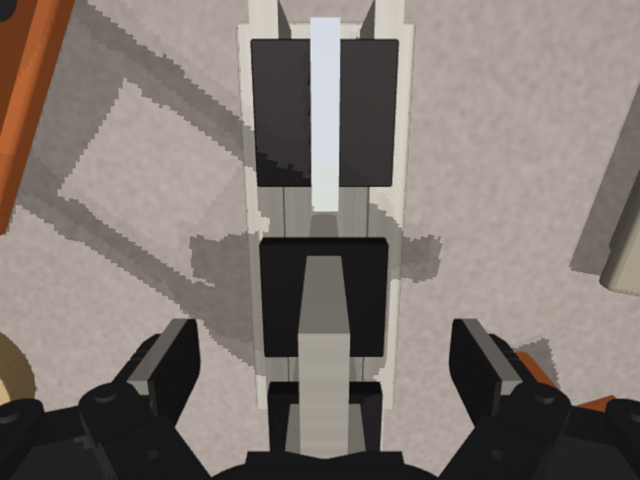

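The plate (column 324) stands centred between the fingers, so I close.

drive_tool(targets=[0,0,0,0,0,0,0,0,0,0,0,0,0,0,0,0,0,0,0,0,0,0,0,0,0,0,0,0,0,0,0,0,0,0,0,0,0,0,0,0,0,0,0,0,0,0,0,0,0,0,0,0,0,0,0,0], grip_force=80)

```text
clock: 6.3
position: [0.5513, -0.2127, 0.0973]
ee_rot: [0.0, 0.637, 0.771, 0.0]
contact_force: [0.3, -0.2, 1.3]
width: 0.0122
```

drive_tool(targets=[0,0,0,0,0,-5,0,0,0,0,0,0,-12,0,0,0,0,0,0,-20,0,0,0,0,0,0,-25,0,0,0,0,0,0,-30,0,0,0,0,0,0,-30,0,0,0,0,0,0,-20,0,0,0,0,0,0,-8,0,0,0,0,0,0,0,0,0,0,0,0,0,0,0])

```text
clock: 7.55
position: [0.5506, -0.2124, 0.2462]
ee_rot: [-0.001, 0.637, 0.771, -0.0]
contact_force: [-0.8, 0.8, -1.3]
width: 0.0122
```

Run:
```python
from h import *
s=get_state();print(s["clock"],s["position"],s["ee_rot"],s["contact_force"],s["moment"],s["width"])
im=get_image("wrist");cv2.imwrite("pics/w4.png",im[:,:,::-1])
im=get_image("scene");cv2.imwrite("pics/s4.png",im[:,:,::-1])
```

```text
7.55 [ 0.55059639 -0.21241023  0.24623458] [-1.04517922e-03  6.36881812e-01  7.70960722e-01 -1.72572402e-04] [-0.81887468  0.82423186 -1.31643734] [0.05424908 0.02535526 0.01919594] 0.01215252273095044
```

View pics/w4.png

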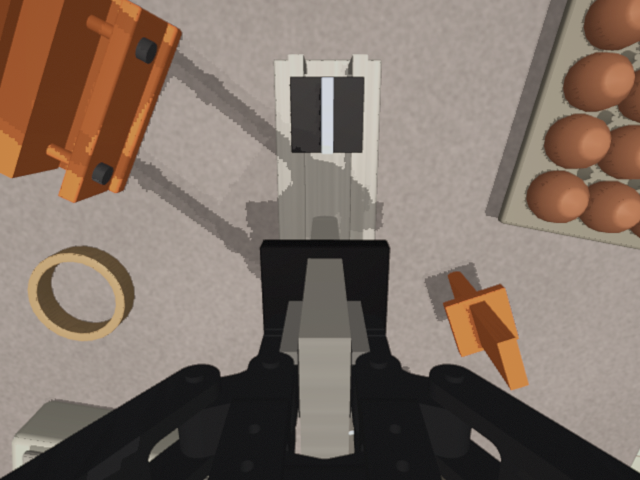

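View pics/s4.png

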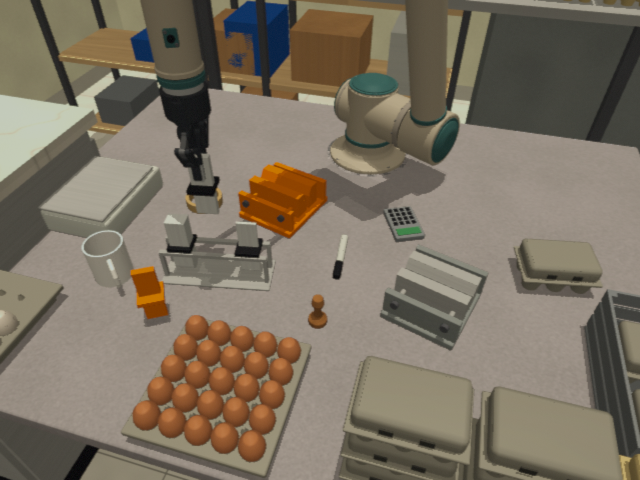

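The middle gauge is held upright, and the thin and thick ones are still hanging in the rack (scene 247,240 and 178,235). Next I go over the closer.

drive_tool(targets=[0,0,9.2,0,0,0,0,0,0,9.2,0,0,0,0,0,0,9.1,0,0,0,0,0,0,0,46.8,-18,0,0,0,0,0,46.8,-18,0,0,0,0,0,46.8,-18,0,0,0,0,0,46.8,-18,0,0,0,0,0,46.8,-18,0,0,0,0,0,46.8,-18,0,0,0,0,0,46.8,-18,0,0,0,0,0,46.8,-18,0,0,0,0,0,46.8,-18,0,0])

```text
clock: 9.15
position: [0.5159, 0.2387, 0.2467]
ee_rot: [-0.0, 0.802, 0.597, -0.0]
contact_force: [0.8, -0.1, -2.1]
width: 0.012
```

drive_tool(targets=[0,0,0,0,0,0,0,0,0,0,0,0,0,0,0,0,0,0,0,0,0])

```text
clock: 9.52
position: [0.5165, 0.236, 0.2471]
ee_rot: [0.0, 0.802, 0.597, -0.0]
contact_force: [0.2, 0.3, -1.2]
width: 0.0118
```

Run:
```python
from h import *
s=get_state();print(s["clock"],s["position"],s["ee_rot"],s["contact_force"],s["moment"],s["width"])
M=np.linalg.inv(wristT(s));q=s["ee_rot"];r=R.from_quat([q[1],q[2],q[3],q[0]]).as_matrix();print(r, np.degrees(np.arctan2(r[1,0],r[0,0])))
print("tool-frame shift",r.T@(np.array([.5161,.2372,.246])-s["position"])*1000)
np.save("w5T.npy",wristT(s))
im=get_image("wrist");cv2.imwrite("pics/w5.png",im[:,:,::-1])
```

```text
9.525 [0.5165214  0.23598639 0.24706997] [ 1.25747126e-04  8.02313290e-01  5.96903024e-01 -3.85676330e-04] [ 0.23995938  0.31184651 -1.22484622] [-0.01678684  0.01901454 -0.02781389] 0.0117736852042087
[[ 2.87413262e-01  9.57806555e-01 -4.68748811e-04]
 [ 9.57806361e-01 -2.87413528e-01 -6.62199917e-04]
 [-7.68984170e-04 -2.58645555e-04 -9.99999671e-01]] 73.29683990089745
tool-frame shift [ 1.04210797 -0.75215393  1.06936263]
```

View pics/w5.png

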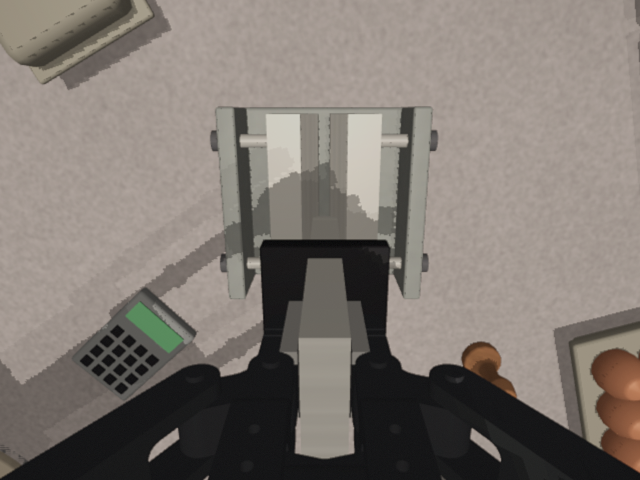

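The blade (column 325) is in line with the gap (column 324), so I lower to just above the lead-in.

drive_tool(targets=[0,0,0,1,-0.7,10,0,0,0,0,0,0,20,0,0,0,0,0,0,25,0,0,0,0,0,0,15,0,0,0,0,0,0,5,0,0,0,0,0,0,0,0,0,0,0,0,0,0,0])

```text
clock: 10.45
position: [0.5167, 0.2386, 0.1732]
ee_rot: [0.0, 0.802, 0.597, 0.001]
contact_force: [1.1, 0.7, -1.4]
width: 0.012
```

drive_tool(targets=[0,0,0,0,0,4,0,0,0,0,0,0,4,0,0,0,0,0,0,4,0,0,0,0,0,0,4,0,0,0,0,0,0,4,0,0,0,0,0,0,4,0])

```text
clock: 11.2
position: [0.516, 0.2384, 0.148]
ee_rot: [-0.0, 0.802, 0.597, -0.0]
contact_force: [0.0, -0.1, -2.3]
width: 0.012
```

Run:
```python
from h import *
s=get_state();print(s["clock"],s["position"],s["ee_rot"],s["contact_force"],s["moment"],s["width"])
im=get_image("wrist");cv2.imwrite("pics/w6.png",im[:,:,::-1])
```

```text
11.2 [0.51603877 0.23837401 0.14797738] [-3.87745202e-05  8.01883664e-01  5.97480198e-01 -2.89097084e-05] [ 0.02820889 -0.10807068 -2.27080201] [0.01683751 0.01845777 0.00846403] 0.011979322784392678
```

View pics/w6.png

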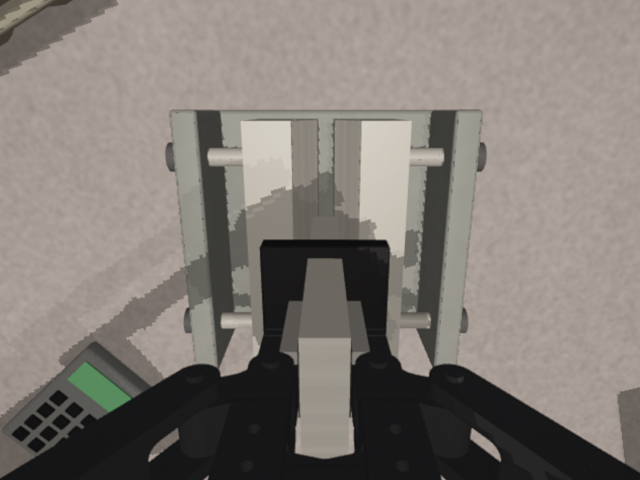

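The plate (325) is over the gap (326) and there is no side load. I keep going slowly.

drive_tool(targets=[0,0,0,0,0,2,0,0,0,0,0,0,2,0,0,0,0,0,0,2,0,0,0,0,0,0,2,0,0,0,0,0,0,2,0,0,0,0,0,0,2,0])

```text
clock: 12.0
position: [0.5174, 0.239, 0.1389]
ee_rot: [0.001, 0.802, 0.597, 0.002]
contact_force: [-1.2, -1.2, 6.3]
width: 0.0122
```

Run:
```python
from h import *
s=get_state();print(s["clock"],s["position"],s["ee_rot"],s["contact_force"],s["moment"],s["width"])
```

```text
12.0 [0.51740681 0.23897531 0.13891466] [6.09043398e-04 8.01901009e-01 5.97451922e-01 2.36677049e-03] [-1.1688274  -1.22528686  6.3131833 ] [ 0.06226456  0.18640755 -0.0011562 ] 0.012178038078610419
```

drive_tool(targets=[0,0,0,0,0,3,0,0,0,0,0,0,3,0,0,0,0,0,0,3,0,0,0,0,0,0,3,0])

```text
clock: 12.5
position: [0.5173, 0.239, 0.1262]
ee_rot: [0.0, 0.802, 0.597, 0.002]
contact_force: [-0.9, 0.2, 6.0]
width: 0.012
```

drive_tool(targets=[0,0,0,0,0,3,0,0,0,0,0,0,3,0,0,0,0,0,0,3,0])

```text
clock: 12.88
position: [0.5173, 0.239, 0.1171]
ee_rot: [0.0, 0.802, 0.597, 0.002]
contact_force: [0.7, 0.4, 6.8]
width: 0.0121
```

Run:
```python
from h import *
s=get_state();print(s["clock"],s["position"],s["ee_rot"],s["contact_force"],s["moment"],s["width"])
im=get_image("scene");cv2.imwrite("pics/s7.png",cv2.resize(im[180:350,340:540,::-1],(700,595),interpolation=cv2.INTER_CUBIC))
im=get_image("wrist");cv2.imwrite("pics/w7.png",im[:,:,::-1])
```

```text
12.875 [0.51727837 0.23903361 0.1171207 ] [3.59768383e-04 8.01894086e-01 5.97463101e-01 1.89436919e-03] [0.66026797 0.35746425 6.82421836] [0.05109056 0.21068163 0.00837878] 0.012100729105182347
```

View pics/s7.png

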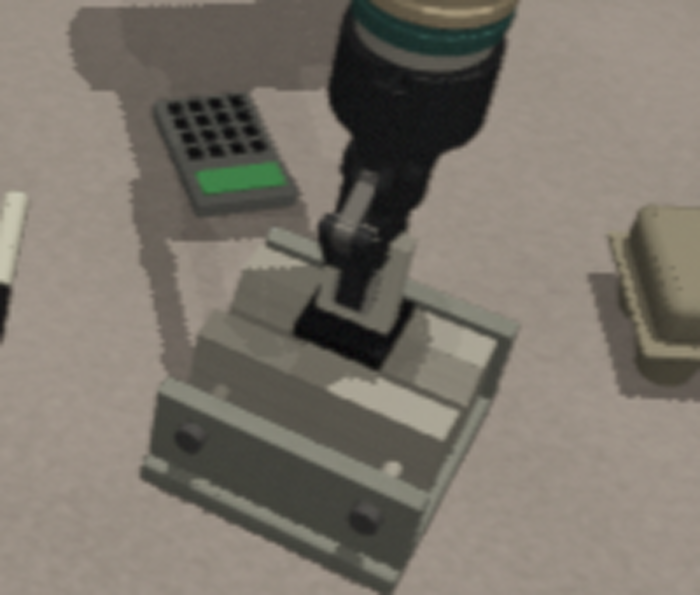

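View pics/w7.png

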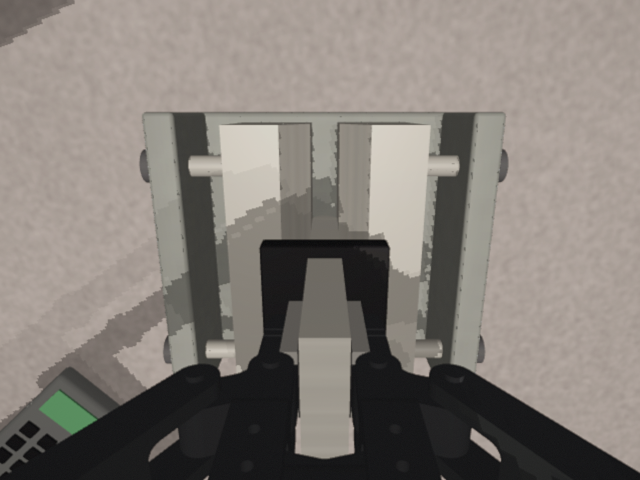

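The blade is in the gap, which has spread, with a steady drag of about 7–8 N and the collar about 11 mm up. I go on in small steps.

drive_tool(targets=[0,0,0,0,0,2.5,0,0,0,0,0,0,2.5,0,0,0,0,0,0,2,0,0,0,0,0,0,1,0,0,0,0,0,0,0,0])

```text
clock: 13.6
position: [0.5171, 0.2389, 0.1087]
ee_rot: [0.0, 0.802, 0.597, 0.001]
contact_force: [0.4, 0.7, 6.2]
width: 0.0123
```

drive_tool(targets=[0,0,0,0,0,1,0,0,0,0,0,0,1,0,0,0,0,0,0,0,0])

```text
clock: 13.98
position: [0.5173, 0.2389, 0.1073]
ee_rot: [0.0, 0.802, 0.597, 0.002]
contact_force: [-0.6, 0.1, 8.2]
width: 0.0117
```

drive_tool(targets=[0,0,0,0,0,1,0,0,0,0,0,0,0,0])

```text
clock: 14.22
position: [0.5177, 0.2388, 0.1072]
ee_rot: [0.001, 0.802, 0.597, 0.002]
contact_force: [-1.0, -1.7, 13.0]
width: 0.0122
```

drive_tool(targets=[0,0,0,0,0,1,0,0,0,0,0,0,0,0])

```text
clock: 14.48
position: [0.518, 0.2387, 0.1072]
ee_rot: [0.001, 0.802, 0.598, 0.003]
contact_force: [-1.4, -1.5, 17.2]
width: 0.0118
```

Run:
```python
from h import *
s=get_state();print(s["clock"],s["position"],s["ee_rot"],s["contact_force"],s["moment"],s["width"])
im=get_image("scene");cv2.imwrite("pics/s8.png",cv2.resize(im[210:310,380:500,::-1],(720,600),interpolation=cv2.INTER_CUBIC))
im=get_image("wrist");cv2.imwrite("pics/w8.png",im[:,:,::-1])
```

```text
14.475 [0.51802829 0.23873371 0.10723325] [0.00113151 0.80184005 0.59753172 0.00266506] [-1.37531356 -1.4685559  17.172876  ] [-0.26187232  0.79580182  0.01713132] 0.011840246212271425
```

View pics/s8.png

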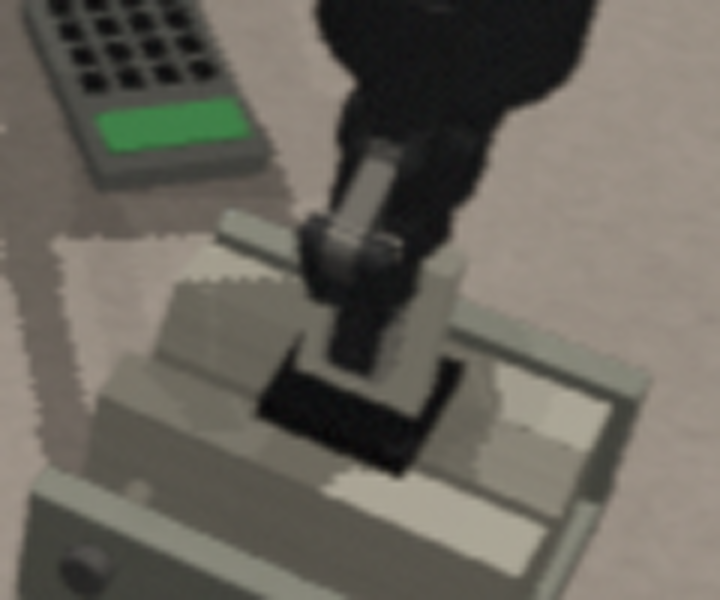

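View pics/w8.png

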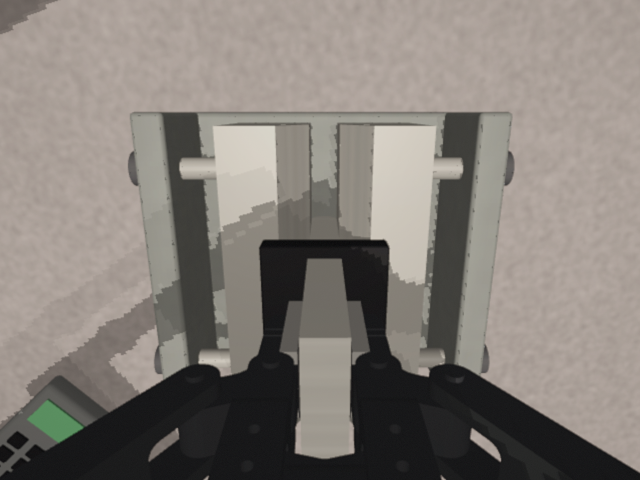

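Seated: z has stopped at 0.1072 (about 0.106 expected) while the force climbs past the 7 N drag to 17 N. I take off the load, then open.

drive_tool(targets=[0,0,0,0,0,-1.5,0,0,0,0,0,0,-1,0,0,0,0,0,0,0,0])

```text
clock: 14.95
position: [0.5172, 0.2389, 0.1073]
ee_rot: [0.0, 0.802, 0.597, 0.002]
contact_force: [0.1, 1.6, 8.2]
width: 0.0122
```

drive_tool(targets=[0,0,0,0,0,0,0.15,0,0,0,0,0,0,0.3,0,0,0,0,0,0,0.6,0,0,0,0,0,0,0.6,0,0,0,0,0,0,0.6,0,0,0,0,0,0,0.6])

```text
clock: 15.7
position: [0.516, 0.2384, 0.1057]
ee_rot: [-0.0, 0.802, 0.597, -0.0]
contact_force: [0.6, 0.4, 0.1]
width: 0.0515
```

Run:
```python
from h import *
s=get_state();print(s["clock"],s["position"],s["ee_rot"],s["contact_force"],s["moment"],s["width"])
np.save("w9T.npy",wristT(s))
im=get_image("wrist");cv2.imwrite("pics/w9.png",im[:,:,::-1])
```

```text
15.7 [0.51600909 0.23836961 0.10569288] [-4.38293217e-05  8.01880682e-01  5.97484197e-01 -6.68038445e-05] [0.57646558 0.39128312 0.09459451] [ 0.01425182 -0.03080239 -0.03118186] 0.051537839838174324
```

View pics/w9.png

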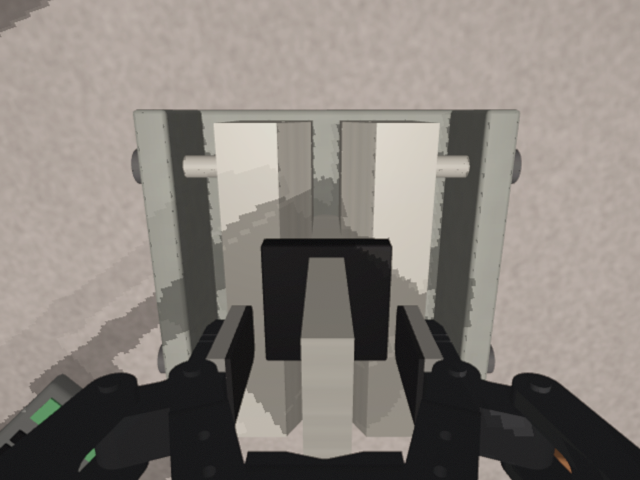

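The gauge stands free between the open fingers. I retreat straight up and check.

drive_tool(targets=[0,0,0,0,0,-10,0.6,0,0,0,0,0,-20,0.6,0,0,0,0,0,-30,0.6,0,0,0,0,0,-40,0.6,0,0,0,0,0,-40,0.6,0,0,0,0,0,-20,0.6,0,0,0,0,0,0,0.6,0,0,0,0,0,0,0.6])

```text
clock: 16.75
position: [0.5154, 0.2382, 0.2651]
ee_rot: [-0.0, 0.802, 0.597, -0.001]
contact_force: [-1.1, -0.2, -0.9]
width: 0.0511
```

Run:
```python
from h import *
s=get_state();print(s["clock"],s["position"],s["ee_rot"],s["contact_force"],s["width"])
np.save("w10T.npy",wristT(s))
im=get_image("wrist");cv2.imwrite("pics/w10.png",im[:,:,::-1])
im=get_image("scene")[:,:,::-1];cv2.imwrite("pics/s10f.png",im);cv2.imwrite("pics/s10.png",cv2.resize(im[210:310,380:500],(720,600),interpolation=cv2.INTER_CUBIC))
```

```text
16.75 [0.51543767 0.23817139 0.26506137] [-2.43490873e-04  8.01889562e-01  5.97471890e-01 -6.41822744e-04] [-1.09592276 -0.1596382  -0.89347148] 0.05107347874822776
```

View pics/w10.png

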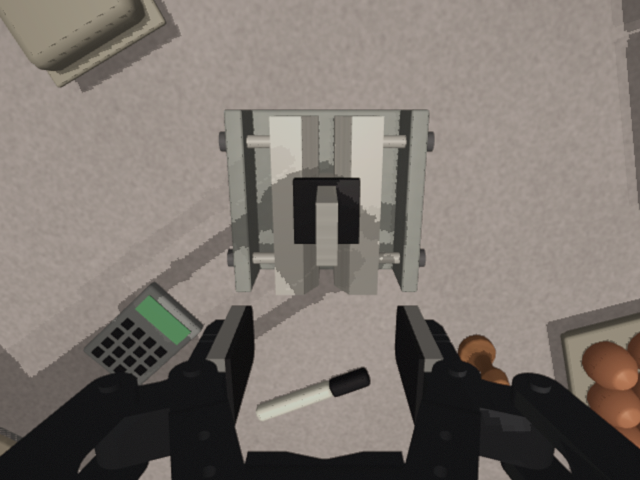

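View pics/s10.png

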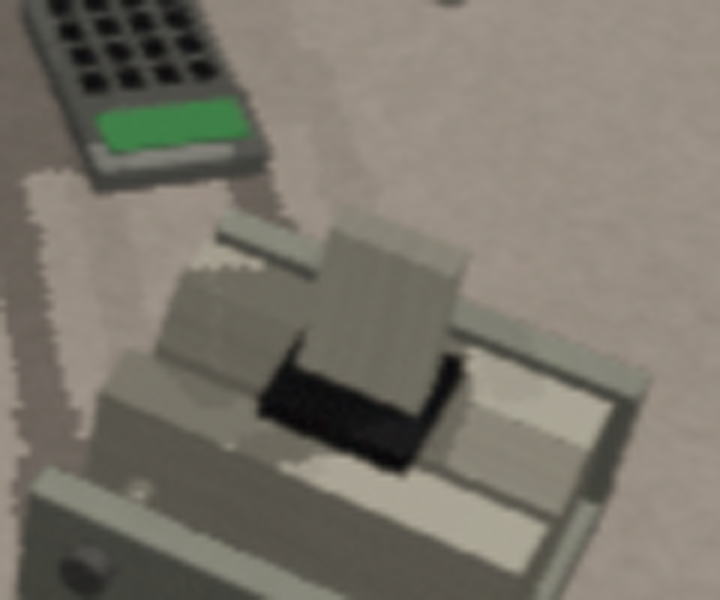

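View pics/s10f.png

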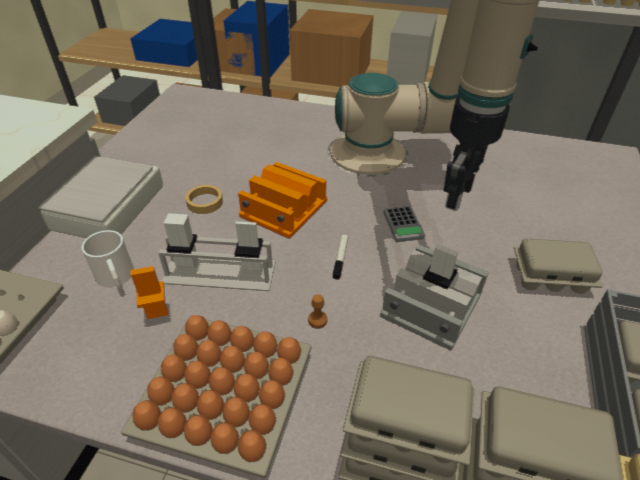

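Run:
```python
from h import *
w=cv2.imread("pics/w10.png")
cv2.imwrite("pics/w10c.png",cv2.convertScaleAbs(cv2.resize(w[170:280,270:380],(600,600),interpolation=cv2.INTER_CUBIC),alpha=1.5))
cs=calibration("scene")
q=np.array([[262,413],[400,472]])/6+[380,210]-.4
a=np.radians(73.3);y=np.array([np.cos(a),np.sin(a),0]);x=np.array([y[1],-y[0],0])
C=np.array([.5166,.2387,0])
for z in(.085,.088,.091):
    P=onplane(cs,q,z)-C; print(z,P@x,P@y)
```

```text
0.085 [0.02234912 0.02232217] [-0.02109367  0.02498937]
0.088 [0.0251876  0.02516077] [-0.02034712  0.02553253]
0.091 [0.02802608 0.02799936] [-0.01960057  0.02607569]
```

View pics/w10c.png

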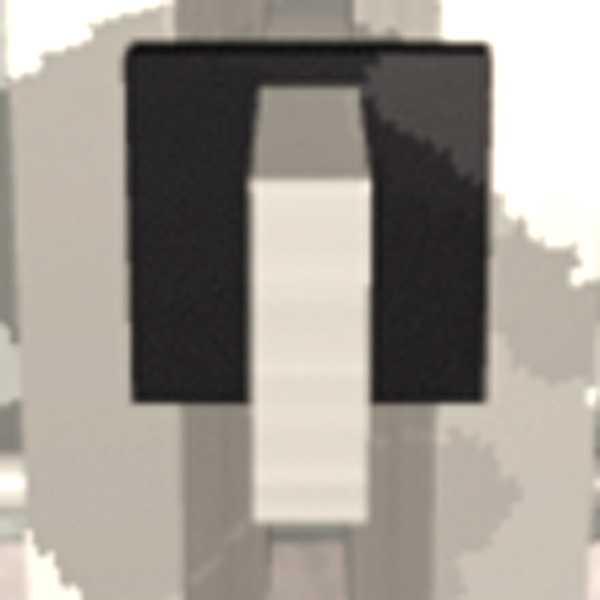

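Run:
```python
from h import *
cs=calibration("scene")
a=np.radians(73.35);y=np.array([np.cos(a),np.sin(a),0]);x=np.array([y[1],-y[0],0])
C=np.array([.5166,.2387,.085])
T=cs["world_to_cam"]
def pr(P): 
    p=T[:3,:3]@P+T[:3,3];return (cs["mtx"]@p)[:2]/p[2]
im=cv2.resize(cv2.imread("pics/scene0.png")[230:350,370:500],(780,720)[:2],interpolation=cv2.INTER_CUBIC)[:600]
for sx in(-39.5,-16.5,16.5,39.5):
  p,q=[pr(C+x*sx/1000+y*sy/1000) for sy in(-70,70)]
  f=lambda v:tuple(int(t) for t in((v-[370,230]+.5)*6))
  cv2.line(im,f(p),f(q),(0,0,255),1)
cv2.imwrite("pics/chk.png",im)
im=cv2.resize(cv2.imread("pics/s10f.png")[230:330,370:500],(780,600),interpolation=cv2.INTER_CUBIC)
for z,col in((0,(0,0,255)),(.003,(0,255,0))):
  pts=[f(pr(C+[0,0,z]+x*i*.025+y*(j*.025+.0016))) for i,j in((1,-1),(1,1),(-1,1),(-1,-1))]
  cv2.polylines(im,[np.array(pts)],True,col,1)
cv2.imwrite("pics/chk2.png",im)
```

```text
(no output)
```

View pics/chk.png

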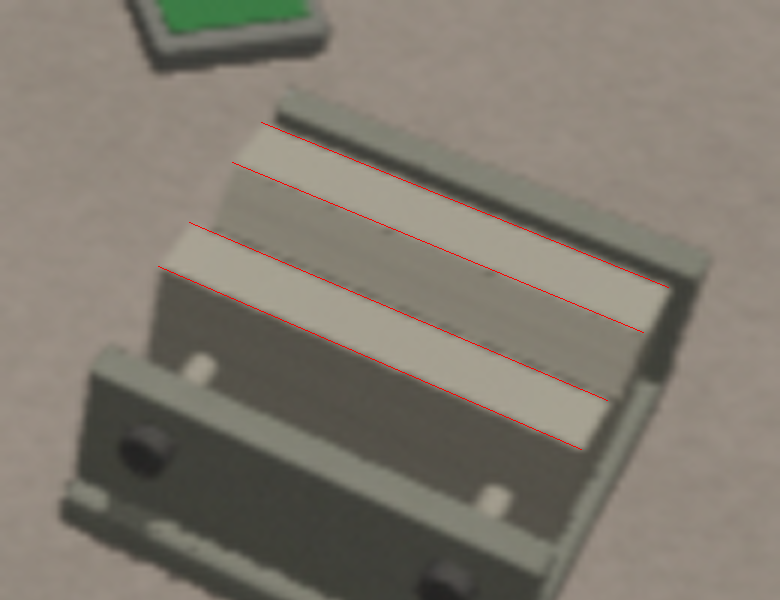

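View pics/chk2.png

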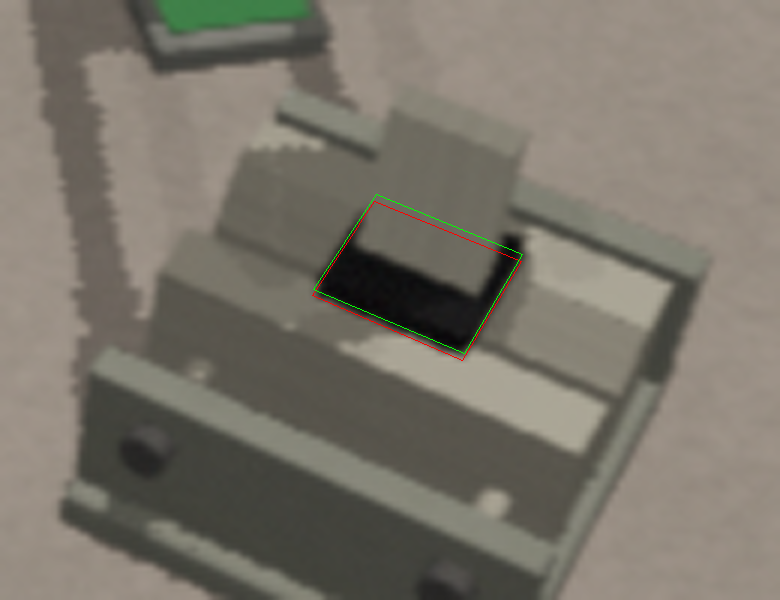

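The red check line fits the rails, but the collar edge reads slightly high. I measure its height more exactly from two views.

Run:
```python
import cv2,numpy as np
im=cv2.imread("pics/s10f.png")[240:300,415:475]
a=cv2.resize(im,(600,600),interpolation=cv2.INTER_CUBIC)
a=np.clip(255*(a/255.)**.55,0,255).astype(np.uint8)
cv2.imwrite("pics/s10z.png",a)
```

```text
(no output)
```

View pics/s10z.png

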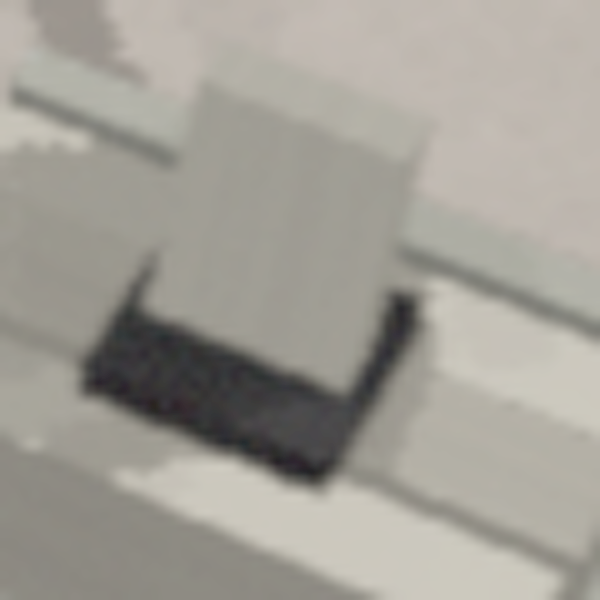

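Run:
```python
from h import *
T=np.load("w10T.npy");cw=calibration("wrist");cs=calibration("scene")
sc=np.array([[197,83],[415,162],[433,118],[213,40]])/10+[415,240]-.45
w=np.array([[367,522],[370,178],[250,178],[254,522]])/5.4545+[270,170]-.4
a=np.radians(73.35);y=np.array([np.cos(a),np.sin(a),0]);x=np.array([y[1],-y[0],0])
C=np.array([.5166,.2387,0])
for s_,w_ in zip(sc,w):
    o1,d1=ray(cs,s_);o2,d2=ray(cw,w_,T);p,g=tri(o1,d1[0],o2,d2[0]);print((p-C)@x,(p-C)@y,p[2],g[0])
P=onplane(cw,w,.155,T)-C;print("wrist@.155",P@x,P@y)
wc=np.array([[127,55],[490,55],[486,402],[132,402]])/5.4545+[270,170]-.4
P=onplane(cw,wc,.095,T)-C;print("collar@.095",P@x,P@y)
# scene: rays at collar bottom front edge/plate base/top face with vertical plane x=25 / 6.5 closer +wrist x offset
def onx(uv,xv):
    o,d=ray(cs,uv);t=(xv-(o-C)@x)/(d@x);return o+d*t[:,None]
x0=P.mean(0)@x;print("x0",x0)
q=lambda l:np.array(l)/10+[415,240]-.45
print("plate top front z",onx(q([[197,83],[415,162]]),x0+.0065)[:,2])
print("plate base front z (collar top)",onx(q([[145,310],[350,392]]),x0+.0065)[:,2])
print("collar bottom front z",onx(q([[85,388],[322,487]]),x0+.025)[:,2])
```

```text
0.006516914440839531 -0.018494881215687306 0.1542848071483034 0.0007156859518285685
0.0064023744127713195 0.02237633201756968 0.15577947482638174 0.0009254357786741418
-0.006764615657319339 0.02153749907253547 0.15507622994265913 0.00024987594468452704
-0.00661436761488236 -0.01987266680441481 0.1531727705962905 0.0001918329225984431
wrist@.155 [ 0.00644355  0.00642706 -0.00676817 -0.00655837] [-0.01899136  0.02126759  0.02126624 -0.01899519]
collar@.095 [-0.02446532  0.02415445  0.02477137 -0.02482634] [ 0.02545771  0.02545957 -0.0232152  -0.02322638]
x0 -9.146304011444947e-05
plate top front z [0.15388439 0.15559145]
plate base front z (collar top) [0.09448654 0.09541274]
collar bottom front z [0.08770054 0.08826225]
```

```bash
python3 -c "
from rig import *
print(get_state()['clock']);print(sign_off())"
```

```text
16.85
the job is handed in; nothing more can be done
None
```

The middle gauge now stands in the grey closer with its collar on the rails. The fingers are open and about 0.11 m clear of it, and I handed the job in at 16.85 s.

I pushed the blade in against about 7–8 N of drag. At the end the height stopped changing while the force rose to 17 N. I took that as the collar meeting the rails, eased the load off and let go.

**Last checks:**
- **Height:** two-view measurement puts the gauge top at about 0.1546 m (0.155 expected if seated) and the collar top at about 0.095 m (0.095 expected).
- **Upright:** the wrist view shows the top and the collar centred over each other within about 0.3 mm.
- **Everything else:** the last scene picture shows the thin and thick gauges still in the rack and both orange look-alikes where they were.

**Checks that disagreed:**
- A reading of the dark lower edge of the collar in the scene camera came out about 3 mm high. I gave it less weight than the other readings.
- The four top corners differed by up to 2.6 mm in height, which could mean a slight tilt. The wrist view showed none, so I put it down to pixel noise.
- The tool stopped at 0.1072 m, about 1.4 mm above my estimate of 0.1058 m. That is within the camera's error.

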